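# Raise the findings caddy by its handle

### The arm

A 6-joint arm with a two-finger parallel gripper is mounted at the origin on the work surface. World frame = base frame: x ahead of the robot, y to its left, z up, the work surface at z = 0. Lengths are in m, angles in rad, forces in N, time in s.
With the tool pointing down it reaches from about 0.35 to 1 m from the base axis. Payload 7.1 kg.
Tool frame: the origin (TCP) lies between the finger pads, 19 mm behind the fingertips; this is the grasp point; z points along the fingers, y is the line along which they close (so a half turn about z gives the same grasp; the last joint's range is limited). The gripper opens to 85 mm and grips with 20 to 120 N. Pads are 22 mm wide; open, the fingers measure 114 mm over their backs; the gripper's body (76 mm by 85 mm) begins 54 mm behind the grasp point. The pads swing forward as they close: fully open they stand 13 mm farther back than shut.
Start: joints at [-1.148, 0.423, 1.63, -0, 1.089, -0.019], TCP at [0.267, -0.565, 0.25] pointing down, gripper open.
Joint ranges: [-3, 3], [-0.9, 2.11], [0.09, 2.58], [-1.31, 4.45], [0.11, 2.69], [-2.54, 2.54]. Speed limits (rad/s): [2.39, 2.39, 3.01, 3.14, 3.14, 3.14].

### API

Orientations are given as a rotation vector (axis times angle).
In Python, from rig import manip gives the robot as it stands. The module is installed in compiled form; this text tells all that it offers. Calls block until the motion is done:
- manip.move_to(position, orientation): joint-space move of the TCP to a pose.
- manip.servo_line(position, orientation=None, rate=0.15): straight line of the TCP; orientation=None keeps the orientation; rate is the mean speed in m/s.
- manip.set_joints(angles): joint-space move.
- manip.command_gripper(opening, f_grip=None): finger opening in m; f_grip is the grip in N (None keeps the last); returns when the fingers have stopped.
- manip.hold(seconds).
- manip.solve_ik(position, orientation): joint angles nearest the present ones, or None.
- manip.camera(name): name is "side" or "top" or "wrist"; returns a dict with "image" (480x640x3 uint8, red, green, blue), "fx", "fy", "cx", "cy" (pixels), "cam_to_world" (4x4, takes a point from camera to world coordinates); the wrist camera has in their place "mount" (4x4, takes a point from camera to tool coordinates, whose origin is the TCP and whose axes are the flange's). Camera axes: x right, y down, z forward; pixel columns grow to the right and rows downward; lengths in m; the calibration is good to about 2 mm. The wrist camera is an equidistant fisheye: a pixel r from the principal point sees the ray r / f radians off the axis. A picture is of the moment at which its call begins: read the wrist's pose just before it. There is no depth.
A pose or a line that the arm cannot do raises manip.IKError and nothing moves.
- manip.sign_off(): hands the job in; it is judged then, once.
Readings, each from a call of its own:
- manip.get_time(): time.
- manip.get_joint_positions(): joint angles.
- manip.get_joint_vel(): joint speeds.
- manip.get_tau(): joint torques, N m.
- manip.get_position(): TCP position.
- manip.get_ee_rot(): TCP orientation.
- manip.get_contact_force(): force on the tool from outside, world axes, zero at the start.
- manip.get_torque(): the same for the moment, N m.
- manip.get_width(): finger opening in m.
- manip.get_grip_force(): force on a finger pad.
Only numpy, scipy, OpenCV 4.12 (cv2) and the standard library are available. Lean on these libraries where they do the work, as an engineer would, in place of code of your own. Each camera call takes 0.05 s, during which the arm holds its last target. There are 200 camera calls.

### The job

Swing the folded handle of the small wooden findings caddy up until it stands upright against its stop, while the caddy still stands on the grey work board. Then grip the handle near the middle of its wooden bar, lift the caddy about ten centimetres clear of the board and finish holding it there, still and level, with both jars standing inside it; the program ends while the gripper is still holding it up. Keep the caddy from tipping on the way, and leave everything else on the bench where it is.

Things in the scene. Friction and masses are not known exactly. Their poses are not given: they have to be found in the camera images.
- board: Fixed flat grey work board, 240 (x) x 320 (y) x 12 mm thick, lying on the bench; the caddy stands on it. Origin at the centre of its underside, z up; its top is 12 mm above the bench.
- caddy: Loose open plywood tray, 140 (x) x 200 (y) x 50 mm high, 6 mm walls and floor, a cross wall at y = 0, steel ears 36 mm wide rising to 80 mm outside the short ends; the only thing with a swinging handle. About 0.7 kg with handle and jars. Origin: centre of its underside, z up. The handle's pivot axis is parallel to its y, at x = 0, 65 mm above the origin.
- handle (a joint): Swing of the caddy's handle about the pivot axis, rad: 0 = folded level, lying out beyond the caddy's -x side; pi/2 = upright, bar straight above the caddy's middle, against its stop. The pivot is stiff (about 0.07 N m, about 0.7 N at the bar): the handle stays where it is left. It starts partly raised, between 0.25 and 0.8.
- grip (a point): Middle of the handle's wooden bar, on its axis: a round bar 12 mm in diameter and 216 mm long, parallel to the caddy's y, 105 mm from the pivot axis, carried at both ends by flat steel straps 12 mm wide. Its position is (-105 cos(j), 0, 65 + 105 sin(j)) mm in the caddy's frame, j being the handle's joint value.
- jar_a: Loose small glass jar with aluminium lid, 42 mm diameter, 42 mm high, 60 g, standing on the floor of the caddy's +y compartment (floor 6 mm above the caddy's underside). Origin at the centre of its underside.
- jar_b: The same kind of jar, standing in the caddy's -y compartment. Origin at the centre of its underside.
- medal_a: Bystander: brass medallion, 38 mm diameter, 6 mm thick, lying near one corner of the board. Origin at the centre of its underside.
- medal_b: Bystander: brass medallion, 28 mm diameter, 6 mm thick, lying near another corner of the board. Origin at the centre of its underside.
- brush: Bystander: brush 190 mm long lying on the bench to the robot's left.
- cutters: Bystander: flush cutters about 120 mm long with green grips, lying on the bench to the robot's right.
- oil: Bystander: amber bottle, 44 mm diameter, 85 mm high, standing on the bench to the robot's right. Origin at the centre of its underside.
- bangle: Bystander: brass bangle, 66 mm diameter, 10 mm high, lying on the bench to the robot's left. Origin at the centre of its underside.
Mind the look-alikes: they are no part of the job. What is shaped like the jar_a but red or turquoise is not meant.

How it is judged:
By the outcome, as a careful person would: the job done as asked, in the order asked, and still so for the second after the job is handed in, while the arm keeps its last pose, push and grip.
It also fails if it takes over 40 s, if anything falls off the work surface, if the arm or the gripper's body presses on something with over 40 N, if the wrist force passes 120 N, or if a joint passes its speed limit or range.

## Working session

There is one attempt and no reset: what is moved stays moved. The work goes in short steps, each a Python script; the robot and the scene stay as the last script left them, time stands still between calls to the robot, and variables do not carry over. Pictures are saved under pics/ and viewed, at most 10 in all, crops included, and the job is handed in when it is done.

```bash
mkdir -p pics
python3 - <<'E'
from rig import manip
import cv2,numpy as np,pickle
d={}
for n in("top","side"):
    c=manip.camera(n);d[n]=c
    cv2.imwrite(f"pics/{n}0.png",c["image"][:,:,::-1])
    print(n,c["fx"],c["cx"],c["cy"],np.round(c["cam_to_world"],3).tolist())
pickle.dump(d,open("cams.pkl","wb"))
print(manip.get_ee_rot(),manip.get_time())
E
```

```text
top 492.35464930302766 321.1697357696352 238.6220330519308 [[-0.01, -0.996, 0.092, 0.408], [-1.0, 0.008, -0.012, -0.004], [0.012, -0.092, -0.996, 1.153], [0.0, 0.0, 0.0, 1.0]]
side 445.84880558496985 327.8573220147371 235.53996892909353 [[0.686, -0.45, 0.571, -0.194], [-0.727, -0.402, 0.556, -0.686], [-0.02, -0.797, -0.603, 0.842], [0.0, 0.0, 0.0, 1.0]]
[-3.06390930e+00 -6.87993225e-01  4.27590949e-04] 0.1
```

View pics/top0.png

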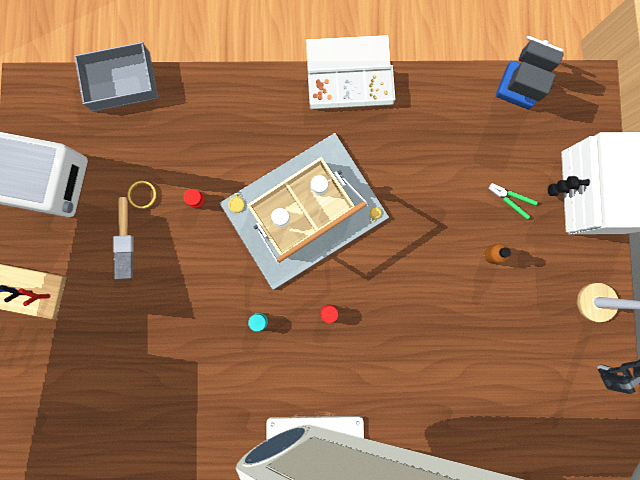

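View pics/side0.png

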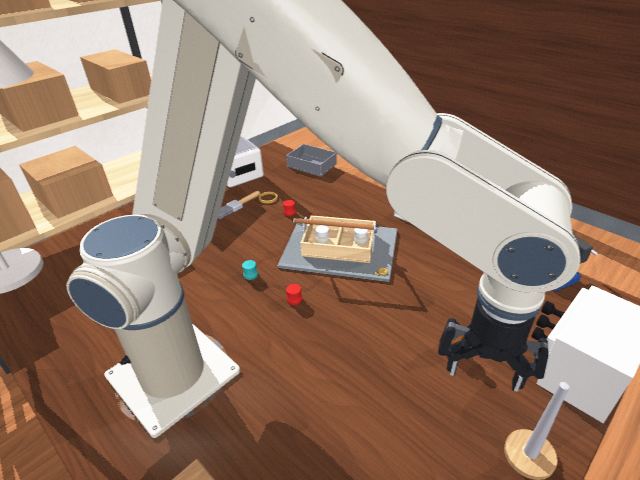

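The top view shows the caddy at about (305,208), with the bar apparently along its lower right side, (277,257)–(366,207). The white-lidded jars inside it are at (280,216) and (319,184). The red things at (193,198) and (330,314) and the turquoise one at (258,322) are look-alikes. I'll enlarge both views to confirm.

Run:
```python
import cv2,numpy as np
t=cv2.imread("pics/top0.png")[125:295,210:400];s=cv2.imread("pics/side0.png")[200:290,270:405]
a=cv2.resize(t,(400,358),interpolation=cv2.INTER_CUBIC);b=cv2.resize(s,(400,267),interpolation=cv2.INTER_CUBIC)
t=cv2.resize(t,None,fx=3.1,fy=3.1,interpolation=cv2.INTER_CUBIC);cv2.imwrite("pics/tc.png",t)
s=cv2.resize(s,None,fx=5.5,fy=5.5,interpolation=cv2.INTER_CUBIC);cv2.imwrite("pics/sc.png",s)
```

```text
(no output)
```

View pics/tc.png

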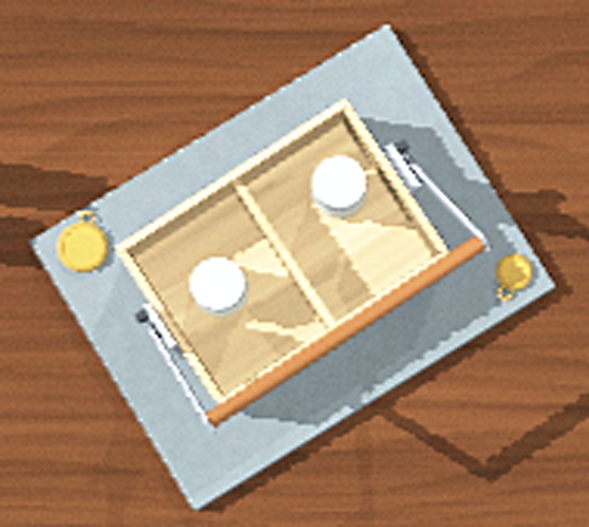

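View pics/sc.png

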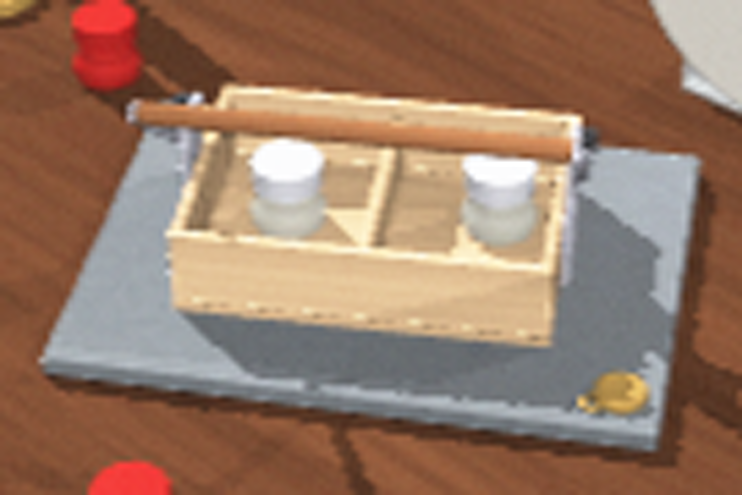

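The enlarged crops confirm the caddy: a plywood tray with two white-lidded jars and a brown bar raised on the -x side facing the robot. In the top crop the bar's ends are at (210,418) and (482,242) and the rim corners at (347,101), (122,250), (218,402) and (443,248). In the side crop the bar's ends are at (133,110) and (575,147). I'll triangulate these.

```bash
cat > h.py <<'E'
import numpy as np,cv2,pickle
def ray(c,p):
    M=c["cam_to_world"];d=M[:3,:3]@np.array([(p[0]-c["cx"])/c["fx"],(p[1]-c["cy"])/c["fy"],1]);return M[:3,3],d/np.linalg.norm(d)
def plane(c,p,z):
    o,d=ray(c,p);return o+d*(z-o[2])/d[2]
def tri(rays):
    A=sum(np.eye(3)-np.outer(d,d) for o,d in rays);b=sum((np.eye(3)-np.outer(d,d))@o for o,d in rays)
    x=np.linalg.solve(A,b);return x,max(np.linalg.norm(np.cross(x-o,d)) for o,d in rays)
E
python3 - <<'E'
from h import *
np.set_printoptions(precision=4,suppress=True)
d=pickle.load(open("cams.pkl","rb"));T,S=d["top"],d["side"]
ft=lambda u,v:((u+.5)/3.1-.5+210,(v+.5)/3.1-.5+125)
fs=lambda u,v:((u+.5)/5.5-.5+270,(v+.5)/5.5-.5+200)
P={}
# bar by colour (top, side)
for n,c,(x0,y0,x1,y1) in(("top",T,(270,195,375,268)),("side",S,(290,212,385,232))):
    h=cv2.cvtColor(c["image"],cv2.COLOR_RGB2HSV);m=cv2.inRange(h,(5,110,110),(15,255,255))
    q=np.zeros_like(m);q[y0:y1,x0:x1]=m[y0:y1,x0:x1]
    k=max(cv2.findContours(q,0,2)[0],key=cv2.contourArea);r=cv2.minAreaRect(k);b=cv2.boxPoints(r);b=b[np.argsort(b[:,0])]
    print(n,r,(b[:2].mean(0),b[2:].mean(0)))
for nm,t,s in(("barL",(212,415),(140,113)),("barR",(480,244),(572,147)),("rimFR",(347,101),(580,118)),("rimFL",(122,250),(225,88)),("rimNL",(218,402),(172,235)),("rimNR",(443,248),(552,268)),("jarA",(218,283),(287,158)),("jarB",(339,180),(500,172))):
    print(nm,*tri([ray(T,ft(*t)),ray(S,fs(*s))]), 'plane62',plane(T,ft(*t),.062))
    
g=[plane(T,ft(*p),.012) for p in((388,27),(33,242),(196,508),(552,287))];print("board",g,np.mean(g,0))
E
```

```text
top ((345.0, 249.5), (35.0, 58.0), 90.0) (array([316. , 249.5], dtype=float32), array([374. , 249.5], dtype=float32))
side ((347.0, 219.0), (14.0, 74.0), 90.0) (array([310., 219.], dtype=float32), array([384., 219.], dtype=float32))
barL [0.4609 0.0728 0.1421] 0.00128304680439349 plane62 [0.4661 0.078  0.062 ]
barR [ 0.5746 -0.1076  0.1466] 0.00043891368766769636 plane62 [ 0.5882 -0.1159  0.062 ]
rimFR [ 0.6954 -0.0211  0.0592] 0.00044376811229787633 plane62 [ 0.6944 -0.0207  0.062 ]
rimFL [0.5853 0.1434 0.0608] 0.0009255378049415041 plane62 [0.5858 0.1426 0.062 ]
rimNL [0.4758 0.0741 0.0557] 3.531277032475818e-05 plane62 [0.4754 0.0737 0.062 ]
rimNR [ 0.5868 -0.0898  0.0552] 0.0002801515698531385 plane62 [ 0.5855 -0.0891  0.062 ]
jarA [0.5617 0.0737 0.0588] 6.313853127456626e-05 plane62 [0.5612 0.0735 0.062 ]
jarB [ 0.6377 -0.0139  0.0508] 0.0007452096653885734 plane62 [ 0.6359 -0.0143  0.062 ]
board [array([ 0.7651, -0.0534,  0.012 ]), array([0.6005, 0.2164, 0.012 ]), array([0.3997, 0.0937, 0.012 ]), array([ 0.5632, -0.1749,  0.012 ])] [0.5821 0.0204 0.012 ]
```

Heights and sizes check out:
- **Rim:** about 0.06 m high.
- **Bar:** at z 0.144, 0.213 m long, so j≈0.70 and yaw≈33°.
- **Caddy centre:** about (0.584, 0.024).

Next I'll move above the bar and check with the wrist camera.

```bash
cat >> h.py <<'E'
from scipy.spatial.transform import Rotation as Ro
def ori(yaw):
    y=np.array([np.cos(yaw),np.sin(yaw),0]);z=np.array([0,0,-1.]);out=[]
    for s in(1,-1): out.append(Ro.from_matrix(np.c_[np.cross(s*y,z),s*y,z]).as_rotvec())
    return out
def wray(c,pos,rv,p):
    d=np.array([p[0]-c["cx"],p[1]-c["cy"]]);r=np.hypot(*d);th=r/c["fx"]
    v=np.r_[d/r*np.sin(th),np.cos(th)];W=np.eye(4);W[:3,:3]=Ro.from_rotvec(rv).as_matrix();W[:3,3]=pos
    M=W@c["mount"];return M[:3,3],M[:3,:3]@v
E
python3 - <<'E'
from h import *
from rig import manip
yaw=np.radians(32.5);p=[.518,-.017,.26]
q0=np.array(manip.get_joint_positions());c=[(np.abs(np.array(q)-q0).max(),i) for i,o in enumerate(ori(yaw)) if (q:=manip.solve_ik(p,o)) is not None]
print(c);i=min(c)[1];manip.move_to(p,ori(yaw)[i]);manip.command_gripper(.055,20)
W=[]
for pp in(p,[.55,.0,.23]):
    manip.servo_line(pp);manip.hold(.2)
    pos,rv=manip.get_position(),manip.get_ee_rot();W.append((manip.camera("wrist"),pos,rv))
pickle.dump(W,open("w.pkl","wb"));print(i,[w[1] for w in W],manip.get_time(),manip.get_joint_positions(),np.round(W[0][0]["mount"],3),W[0][0]["fx"])
cv2.imwrite("pics/w0.png",np.hstack([cv2.resize(w[0]["image"],(400,300),interpolation=3) for w in W])[:,:,::-1])
E
```

```text
[(np.float64(1.092267437845997), 0), (np.float64(2.5376053981098523), 1)]
0 [array([ 0.51799488, -0.01695964,  0.25999063]), array([ 5.49801744e-01, -2.61857504e-04,  2.30613255e-01])] 3.8833 [-2.20698599e-02  3.37685763e-01  1.81372826e+00 -3.81436786e-05
  9.89427989e-01 -5.88973693e-01] [[-0.001 -0.945 -0.328  0.083]
 [ 1.    -0.    -0.001 -0.001]
 [ 0.001 -0.328  0.945 -0.125]
 [ 0.     0.     0.     1.   ]] 371.64829954431775
```

View pics/w0.png

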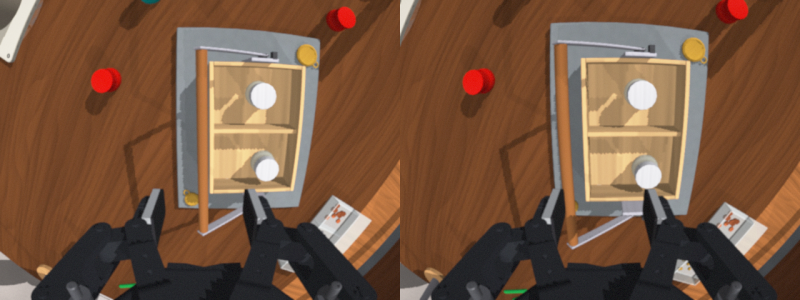

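The wrist views show the bar between the open fingers: left (202,50)–(203,233), right (161,44)–(173,240) within its half. I'll triangulate these with the top view, plus the pivot knobs at left (275,57) and right (252,48).

Run:
```python
from h import *
np.set_printoptions(precision=4,suppress=True)
W=pickle.load(open("w.pkl","rb"));d=pickle.load(open("cams.pkl","rb"));T,S=d["top"],d["side"]
f=lambda u,v:((u+.5)*1.6-.5,(v+.5)*1.6-.5)
ft=lambda u,v:((u+.5)/3.1-.5+210,(v+.5)/3.1-.5+125)
fs=lambda u,v:((u+.5)/5.5-.5+270,(v+.5)/5.5-.5+200)
R=lambda i,p:wray(*W[i],f(*p))
E={}
for nm,a,b,t,s in(("L",(202,50),(161,44),(212,415),(140,113)),("R",(203,232),(173,239),(480,244),(572,147))):
    r=[R(0,a),R(1,b),ray(T,ft(*t)),ray(S,fs(*s))]
    print(nm,tri(r[:2]),tri(r));E[nm]=tri(r)[0]
v=E["L"]-E["R"];print("mid",(E["L"]+E["R"])/2,"yaw",np.degrees(np.arctan2(-v[0],v[1])),np.linalg.norm(v))
z=.062
C=[]
for a,b in(((210,62),(582,58)),((305,66),(688,64)),((297,192),(679,201)),((210,191),(586,200))):
    p=R(0,a);q=R(1,(b[0]-400,b[1]));o=[x+y*(z-x[2])/y[2] for x,y in(p,q)];print(o,tri([p,q]));C.append(np.mean(o,0))
C=np.array(C);m=C.mean(0);v=C[0]+C[1]-C[2]-C[3];print("caddy",m,np.degrees(np.arctan2(-v[0],v[1])),np.linalg.norm(C[0]-C[1]),np.linalg.norm(C[1]-C[2]))
```

```text
L (array([0.4585, 0.0716, 0.1481]), np.float64(0.000283098886584344)) (array([0.4591, 0.0718, 0.1442]), np.float64(0.0027332133533633876))
R (array([ 0.5788, -0.1178,  0.1341]), np.float64(0.003433208626801144)) (array([ 0.5742, -0.1079,  0.1469]), np.float64(0.003623521539467373))
mid [ 0.5166 -0.0181  0.1456] yaw 32.650193279736875 0.21338968086830393
[array([0.4717, 0.0698, 0.062 ]), array([0.4717, 0.0709, 0.062 ])] (array([0.4715, 0.0705, 0.0587]), np.float64(0.0005068788043757179))
[array([0.587 , 0.1458, 0.062 ]), array([0.5876, 0.1411, 0.062 ])] (array([0.58  , 0.1373, 0.085 ]), np.float64(0.0021678577003561243))
[array([ 0.7053, -0.0201,  0.062 ]), array([ 0.7006, -0.0241,  0.062 ])] (array([ 0.6664, -0.0078,  0.1147]), np.float64(0.0008857167631326436))
[array([ 0.5777, -0.0941,  0.062 ]), array([ 0.5787, -0.0959,  0.062 ])] (array([ 0.5764, -0.0918,  0.0682]), np.float64(0.0008126077120299506))
caddy [0.585  0.0242 0.062 ] 33.88144138042257 0.13679006424362256 0.201986293062739
```

All measurements agree: centre (0.584, 0.025), yaw 33°, j≈0.71. I'll put the fingers loosely around the bar and follow the arc.

```bash
cat >> h.py <<'E'
yaw=np.radians(33);X=np.array([np.cos(yaw),np.sin(yaw),0]);O=ori(yaw)[0]
C=np.array([.5842,.0250,.012])
def bar(j,lead=0): return C+X*(-.105*np.cos(j)+lead)+[0,0,.065+.105*np.sin(j)]
E
python3 - <<'E'
from h import *
from rig import manip
np.set_printoptions(precision=3,suppress=True)
f0=np.array(manip.get_contact_force());j=.71
manip.servo_line(bar(j)+[0,0,.08],O);manip.servo_line(bar(j),O,rate=.08)
manip.command_gripper(.024,20)
print(manip.get_width(),manip.get_contact_force()-f0)
for jj in np.linspace(j+.12,np.pi/2,8):
    manip.servo_line(bar(jj,.006),O,rate=.06)
    print(round(jj,2),manip.get_contact_force()-f0,manip.get_time())
manip.hold(.1)
c=manip.camera("top");s=manip.camera("side")
pickle.dump((c,s),open("up.pkl","wb"))
t=cv2.resize(c["image"][125:295,210:400],(400,358),interpolation=2);u=cv2.resize(s["image"][170:290,260:394],(400,358),interpolation=2)
cv2.imwrite("pics/up.png",np.hstack([t,u])[:,:,::-1])
E
```

```text
0.023834229362850214 [ 0.046  0.565 -2.066]
0.83 [ 0.512  0.857 -1.157] 6.275
0.94 [-0.669 -0.336 -1.844] 6.6083
1.04 [ 0.051 -0.094 -1.049] 6.9417
1.15 [-0.46   0.592 -1.04 ] 7.275
1.25 [-0.897 -0.406 -1.463] 7.6083
1.36 [-0.246  0.432 -1.349] 7.9417
1.46 [ 0.249 -0.363 -0.353] 8.275
1.57 [-0.403 -0.627  0.081] 8.6083
```

View pics/up.png

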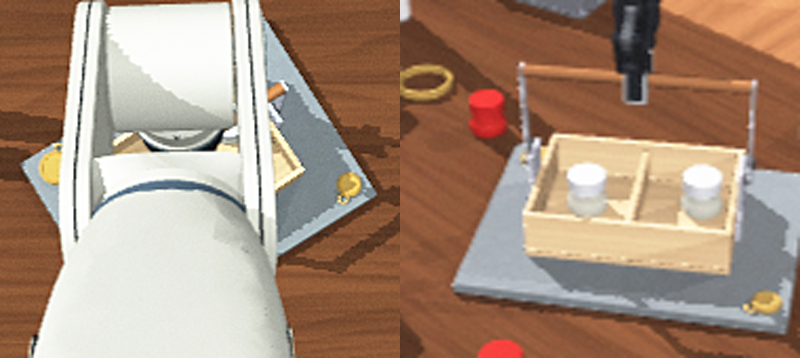

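The side half shows the handle close to upright, bar (525,70)–(755,87), with the fingers at its middle (637,85) and the jars and caddy undisturbed. Now I'll push slowly until I feel the stop.

Run:
```python
from h import *
from rig import manip
np.set_printoptions(precision=3,suppress=True)
def F(n=12):
    a=[]
    for _ in range(n): manip.hold(.02);a.append(manip.get_contact_force())
    return np.mean(a,0)@X
b=F();print(b)
for l in np.arange(.0075,.0195,.0015):
    manip.servo_line(bar(np.pi/2,l),O,rate=.02);f=F();print(round(l,4),round(f,2),manip.get_time())
    if f<b-1.3:break
```

```text
0.018370218265270497
0.0075 -0.07 9.4583
0.009 -0.15 9.9083
0.0105 -2.56 10.3583
```

The stop was felt (2.6 N). Now I'll centre on the bar, grip and lift.

Run:
```python
from h import *
from rig import manip
np.set_printoptions(precision=3,suppress=True)
p=bar(np.pi/2,.0052)
manip.servo_line(p,O,rate=.02);manip.command_gripper(0,70);manip.hold(.3)
print(manip.get_width(),manip.get_grip_force(),manip.get_contact_force())
manip.servo_line(p+[0,0,.02],O,rate=.03);manip.hold(.3);print(manip.get_contact_force(),manip.get_torque(),manip.get_width())
manip.servo_line(p+[0,0,.101],O,rate=.04);manip.hold(.8)
print(manip.get_position(),manip.get_contact_force(),manip.get_width(),manip.get_time())
s=manip.camera("side");pos,rv=manip.get_position(),manip.get_ee_rot();w=manip.camera("wrist")
u=cv2.resize(s["image"][110:290,250:450],(400,360),interpolation=2);v=cv2.resize(w["image"],(400,360),interpolation=3)
cv2.imwrite("pics/lift.png",np.hstack([u,v])[:,:,::-1])
```

```text
0.009912673251419191 68.3984649181366 [-3.272 -2.745  5.532]
[ 0.027 -0.662 -5.763] [-0.07  -0.003 -0.007] 0.00964668472795152
[0.589 0.028 0.283] [ 0.278 -0.896 -6.105] 0.009731822713662153 15.4417
```

View pics/lift.png

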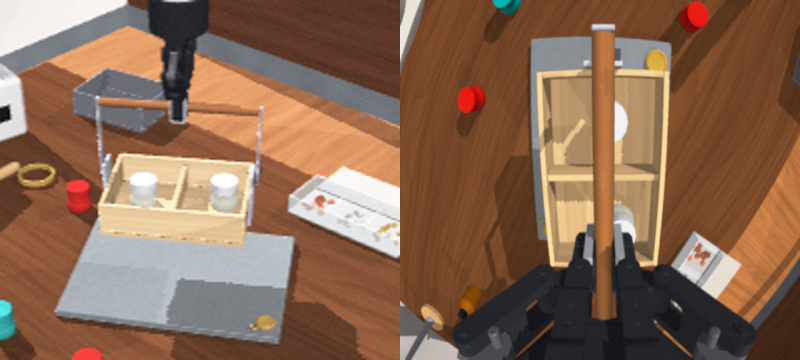

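The side half shows the caddy clear of the board, with its two jars standing in it and the bar at (97,101)–(262,110). The wrist half shows the bar centred over the tray, bar column 603 against a rim middle of about 604. I'll do a quick level check, then hand in.

Run:
```python
from h import *
from rig import manip
np.set_printoptions(precision=4,suppress=True)
s=manip.camera("side");p=manip.get_position()
def vp(uv,off=0):
    u=((uv[0]+.5)/2-.5+250,(uv[1]+.5)/2-.5+110);o,d=ray(s,u);return o+d*(((p+X*off-o)@X)/(d@X))
a,b=vp((97,101)),vp((262,110));print(a,b,"bar tilt deg",np.degrees(np.arcsin((a-b)[2]/np.linalg.norm(a-b))),np.linalg.norm(a-b))
for q in((103,230),(243,245)): print("near bottom corner",vp(q,-.07))
for q in((119,155),(255,163)): print("far rim",vp(q,.07))
print(manip.get_joint_vel(),manip.get_time())
```

```text
[0.5284 0.1205 0.2811] [ 0.6489 -0.0651  0.2844] bar tilt deg -0.8420565369776737 0.2214139506519159
near bottom corner [0.4779 0.0697 0.1188]
near bottom corner [ 0.5842 -0.094   0.115 ]
far rim [0.5921 0.1509 0.1562]
far rim [ 0.7023 -0.0187  0.1605]
[ 0.0013 -0.0015  0.0019 -0.0012 -0.0009  0.0018] 15.5917
```

The bar is level to under 1°. The pitch figure is rough because I read the corner pixels from a coarse picture, so I'll take one enlarged crop to measure it properly.

Run:
```python
from rig import manip
import cv2
s=manip.camera("side")["image"][155:240,290:395]
cv2.imwrite("pics/z.png",cv2.resize(s,None,fx=7,fy=7,interpolation=cv2.INTER_CUBIC)[:,:,::-1])
```

```text
(no output)
```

View pics/z.png

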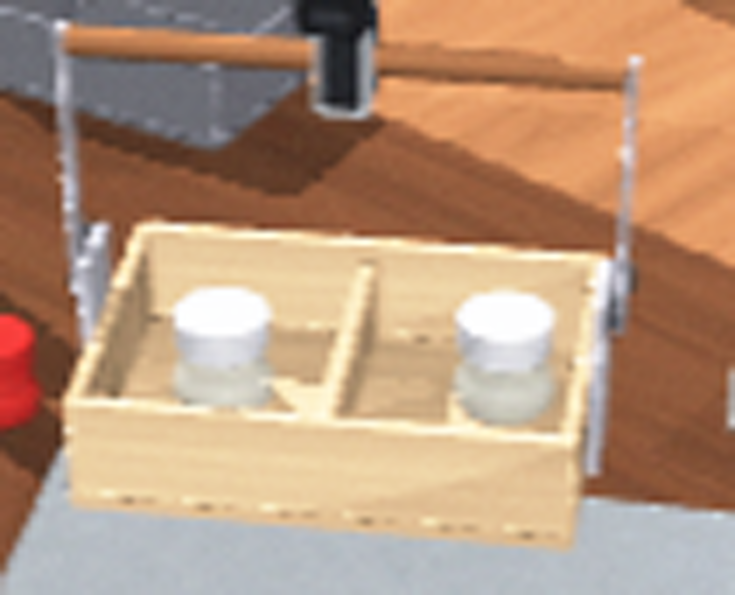

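The crop shows rim corners (142,224), (608,254), (66,398) and (580,438), with both jars standing. I'll compare them with the resting picture measured the same way.

Run:
```python
from h import *
s=pickle.load(open("cams.pkl","rb"))["side"]
def go(pts,sc,x0,y0,c):
    z=[]
    for i,q in enumerate(pts):
        o,d=ray(s,((q[0]+.5)/sc-.5+x0,(q[1]+.5)/sc-.5+y0));off=.07 if i<2 else -.07
        p=o+d*(((c+X*off-o)@X)/(d@X));z.append(p[2])
    print(np.round(z,4),"pitch deg",np.degrees((z[0]+z[1]-z[2]-z[3])/2/.14),"roll",np.degrees((z[0]+z[2]-z[1]-z[3])/2/.2))
go([(225,88),(580,118),(172,235),(552,268)],5.5,270,200,C)
go([(142,224),(608,254),(66,398),(580,438)],7,290,155,np.array([.5886,.0278,0]))
```

```text
[0.0574 0.0581 0.0604 0.063 ] pitch deg -1.6368071414192031 roll -0.47455821827676764
[0.1587 0.1616 0.1631 0.1651] pitch deg -1.6216725795936355 roll -0.7021771892516442
```

The pitch reads the same as when the caddy stood on the board, so it is level, and it has been lifted by about 102 mm. Handing in.

```bash
python3 -c "
from rig import manip
print(manip.get_time(),manip.sign_off())"
```

```text
the job is handed in; nothing more can be done
15.6417 None
```

The handle is upright against its stop, and the gripper is holding the caddy level and still about 10 cm above the board with both jars standing inside; I handed the job in at 15.6 s.

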